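# Turn a relay in the inspection vice and hold the light shutter half open

## Robot

A 7-joint arm with a two-finger parallel gripper is mounted at the origin on a cart in front of the work surface, level with it; the furniture and walls round the work are solid. World frame = base frame: x ahead of the robot, y to its left, z up, the work surface at z = 0. Lengths are in mm, angles in rad, forces in N, time in s.
With the tool pointing down it reaches from about 400 to 850 mm from the base axis. Payload 4.4 kg.
Tool frame: the origin (TCP) lies between the finger pads; the fingertips stand 17 mm ahead of it and the grasp point (between the pads) lies 2 mm behind it; z points along the fingers, y is the direction in which the jaws open and shut (so a half turn about z gives the same grasp; the last joint's range is limited). The gripper opens to 94 mm and grips with 3 to 60 N. Pads are 16 mm wide; open, the fingers measure 119 mm over their backs; the gripper's body (75 mm by 177 mm) begins 78 mm behind the grasp point.
Start: joints at [1.18, 0.628, 0.038, 1.517, -0.027, 0.996, -0.02], TCP at [207.456, -616.02, 222.478] pointing down, gripper open.
Joint ranges: [-3.06, 3.06], [-0.37, 2.12], [-1.25, 1.32], [0.18, 2.47], [-1.1, 4.24], [0.23, 1.98], [-2.94, 2.94]. Speed limits (rad/s): [2.57, 2.57, 3.14, 3.14, 3.14, 3.14, 3.14].

## Interface

Orientations are given as a rotation vector (axis times angle).
In Python, from plant import sense, optics, bot, spot_in gives the robot as it stands. The module is installed in compiled form; this text tells all that it offers.
- The arm moves only by the tool send_rows, never from a script. Its argument "increments" is a list of rows, each an object with "travel": the shift along the world's x, y, z in cm, a list of three; "turn": the turn about the world's z in rad. In form: [{"travel": [dx, dy, dz], "turn": turn}, ...]. A call has 1 to 8 rows; each row shifts and turns the commanded pose from where the row before left it; what a row does not reach is not made up. A row lasts 1/8 s, in which the tool goes at most 62.5 mm and 10.7 degrees, less where a joint would pass 70% of its speed; a pose out of reach is approached as far as the arm can. A call with a gripper value outside its range is refused whole. "grip" is the gripper command: -1 is shut, 1 is fully open, values between are in proportion, set as the call begins (left out, the last holds). The fingers move at their own pace and stop on an object; "grip_force" is the grip in N (left out, the last holds). Time passes only in rows, so rows that do not move let the fingers close. It gives the time, the measured TCP pose, the force and the opening at its end, in the units of the state.
- sense(): the state, without advancing time (a new reading comes with each control period).
- optics.get_image(name): name is "scene" or "top" or "wrist"; returns a dict with "pixels" (420x560x3 uint8, blue, green, red), "fx", "fy", "cx", "cy" (pixels), "R" (3x3) and "t" (3): a world point X has camera coordinates R X + t. Camera axes: x right, y down, z forward; pixel columns grow to the right and rows downward; lengths in mm; the calibration is good to about 2 mm. The wrist camera is an equidistant fisheye: a pixel r from the principal point sees the ray r / f radians off the axis. A picture is of the moment at which its call begins. There is no depth.
- bot.sign_off(): hands the job in, once; it reports no verdict.
Trained networks look in a picture, given as the dict that the camera call returned (one of the last four; its "shot" number tells which), for a name from the list of things; names that differ only in an ending like _2 or _b are one class to them, and where a whole thing is asked for, a point or a joint stands for the part that bears it (a point fixed in the world has none). Each returns a list of dicts, best first, with "p" (0 to 1); they miss things now and then, are a little off and sometimes report something else, mostly with a low value. They report only what shows in the picture. A call takes as long as a camera call. They do not tell look-alikes from the thing itself.
- spot_in(picture, thing): "xy" ([column, row] in pixels, amid what is visible of it).
The state is a dict: "time_s": time; "joints": joint angles; "qvel": joint speeds; "effort": joint torques, N m; "tcp_pos": TCP position; "eef_rot": TCP orientation; "contact_force": force on the tool from outside, world axes, zero at the start; "wrist_torque": the same for the moment, N m; "finger_gap": finger opening in mm.
Only numpy, scipy, OpenCV 4.12 (cv2) and the standard library are available. Lean on these libraries where they do the work, as an engineer would, in place of code of your own. Each camera call takes 0.05 s, during which the arm holds its last target.

## Task

The small relay is clamped in the slide-jaw vice of the inspection station with a narrow end towards the light box. Slide the jaw open, turn the relay a quarter turn so that a broad face looks at the light box, stand it back on the vice bed between the jaws, midway along the jaw width, and push the jaw shut against it. Only then slide the sprung shutter of the light box to half of its travel (its pointer at the long middle mark) and finish while holding it there against its spring; do not let go, and leave the other things on the bench alone.

Things in the scene. Friction and masses are not known exactly. Their poses are not given: they have to be found in the camera images.
- station: Inspection station, fixed: base plate 220 x 170 mm, slide-jaw vice in front, grey light box behind. Origin: on the bench under the plate (plate x -95..+125, y +-85 mm). x points from vice to light box, y left along vice and shutter travel, z up. Vice bed top 16 mm, jaw tops 26 mm above the bench; jaws 40 mm wide in x. Light box x +61..+122, y +-75 mm, roof 66 mm above the bench.
- vice (a point): Point on the vice bed's top (16 mm above the bench) at the foot of the fixed jaw's face, midway along the jaw width; axes as the station's. The fixed jaw is on the +y side; the relay stands on the -y side of this point, between it and the moving jaw.
- jaw (a joint): Moving jaw, in m: jaw gap = 13 mm + this value. 0 = shut on the relay's thickness (start), 0.034 = fully open (gap 47 mm); grows as the jaw moves to the station's -y. About 4 N of friction; it stays where it is left. Shut on the relay's length it reads about 0.015 to 0.016.
- jaw_post (a point): Upper part of the dark square post on the moving jaw, 35 mm behind the jaw's face: grip or push it here. Post 12 mm in x, 14 mm in y; this point is 47 mm above the bench, the post's top 57 mm, its foot 29 mm. Axes as the station's.
- part_mid (a point): Centre of the relay, a box-shaped block 13 mm thick (its x), 29 mm long (its y), 26 mm high (z up), 30 g. Its broad faces look along its +-x. At the start its thickness is clamped between the jaws (its x along the station's y) and its upper 16 mm stand above them; at the end its x must lie along the station's x, either way round.
- shutter (a joint): Shutter of the light box, in m: 0 = shut (rest), 0.060 = fully open, 0.030 = half travel. It grows as the shutter moves to the station's +y. The spring pushes it shut with 3 N at 0, 7.5 N at half travel and 12 N at the end; it flies back when let go.
- shutter_post (a point): Middle of the dark square post on top of the shutter plate: grip it or push it here. The post is 12 mm along x, 14 mm along y; this point is 83 mm above the bench, the post's top is 99 mm above the bench and 33 mm above the roof of the light box, which lies close behind it. Axes as the station's.
- half_mark (a point): Where the point shutter_post stands at half travel (in line with the long middle mark of the scale on the light box's roof); axes as the station's.
- spool: Bystander: spool of solder wire standing on the bench, diameter 56 mm, 36 mm high; origin at its underside.
- jar: Bystander: small jar with a black lid, diameter 43 mm, 46 mm high; origin at its underside.
- flux: Bystander: small amber bottle with a nozzle, 36 mm wide, 92 mm high; origin at its underside.
Mind the look-alikes: they are no part of the job. Leave any brown or orange look-alike of the part that bears part_mid alone.

How it is judged:
By the outcome, as a careful person would: the job done as asked, in the order asked, and still so for the second after the job is handed in, while the arm keeps its last pose, push and grip.
It also fails if it takes over 58 s, if anything falls off the work surface, if the arm or the gripper's body presses on something with over 40 N, if the wrist force passes 120 N, or if a joint passes its speed limit or range.

## Working session

There is one attempt and no reset: what is moved stays moved. The work goes in short steps, Python scripts to look and compute and a tool call to move; the robot and the scene stay as the last step left them, time stands still between calls to the robot, and variables do not carry over. Pictures are saved under pics/ and viewed, and the job is handed in when it is done.

Besides the shell and the picture viewer there is one more tool, called after "Emit:" by a JSON object that holds its "method" and its "body". send_rows: Moves the arm, as the interface text tells. Its arguments: {"type":"object","properties":{"increments":{"type":"array"},"grip":{"type":"number"},"grip_force":{"type":"number"}},"required":["increments"]}

```bash
mkdir -p pics; cat > h.py <<'E'
import numpy as np, cv2
from plant import sense, optics, bot, spot_in
def shot(cam,name):
    p=optics.get_image(cam); cv2.imwrite('pics/'+name+'.png',p['pixels']); return p
def ray(p,uv):
    R=np.array(p['R']);t=np.array(p['t']).ravel()
    C=-R.T@t
    d=np.array([(uv[0]-p['cx'])/p['fx'],(uv[1]-p['cy'])/p['fy'],1.0])
    return C,R.T@d
def at_z(p,uv,z):
    C,d=ray(p,uv); s=(z-C[2])/d[2]; return C+s*d
def proj(p,X):
    c=np.array(p['R'])@np.array(X,float)+np.array(p['t']).ravel()
    return np.array([p['fx']*c[0]/c[2]+p['cx'],p['fy']*c[1]/c[2]+p['cy']])
def tri(p1,u1,p2,u2):
    C1,d1=ray(p1,u1);C2,d2=ray(p2,u2)
    A=np.stack([d1,-d2],1); s=np.linalg.lstsq(A,C2-C1,rcond=None)[0]
    a=C1+s[0]*d1;b=C2+s[1]*d2
    return (a+b)/2,np.linalg.norm(a-b)
E
python3 - <<'E'
from h import *
s=sense(); print({k:np.round(v,3) for k,v in s.items()})
a=shot('scene','s0');b=shot('top','t0')
print(proj(b,[600,0,0]),a['t'],b['t'])
for n in ['station','jaw_post','part_mid','shutter_post','jaw','shutter','spool','jar','flux']:
    for q,l in((a,'scene'),(b,'top')):
        r=spot_in(q,n); print(n,l,[(np.round(x['xy']).tolist(),round(x['p'],2)) for x in r[:4]])
E
```

```text
{'time_s': np.float64(0.0), 'joints': array([ 1.18 ,  0.629,  0.038,  1.518, -0.027,  0.996, -0.02 ]), 'qvel': array([ 0.002, -0.002,  0.001, -0.   ,  0.   ,  0.001, -0.   ]), 'effort': array([ 0.0000e+00, -5.4972e+01,  1.1440e+00, -1.8663e+01, -5.2000e-02,
        2.4000e-02,  0.0000e+00]), 'tcp_pos': array([ 207.266, -615.391,  221.592]), 'eef_rot': array([-3.098, -0.508,  0.   ]), 'contact_force': array([0.224, 0.499, 0.152]), 'wrist_torque': array([ 0.073,  0.022, -0.045]), 'finger_gap': np.float64(93.808)}
[166.92374889 202.91643381] [126.69095123 386.84297014 376.9556067 ] [-227.36780621  583.48649476  817.5712632 ]
station scene [([267.0, 260.0], 0.74)]
station top [([257.0, 222.0], 0.68)]
jaw_post scene [([298.0, 266.0], 0.82)]
jaw_post top [([370.0, 260.0], 0.73), ([267.0, 255.0], 0.58), ([256.0, 223.0], 0.5)]
part_mid scene [([216.0, 316.0], 0.84), ([204.0, 295.0], 0.81), ([168.0, 285.0], 0.77), ([282.0, 271.0], 0.64)]
part_mid top [([181.0, 236.0], 0.46), ([247.0, 254.0], 0.45), ([178.0, 265.0], 0.45)]
shutter_post scene [([265.0, 228.0], 0.86), ([268.0, 258.0], 0.66)]
shutter_post top [([267.0, 193.0], 0.56)]
jaw scene [([298.0, 268.0], 0.84)]
jaw top [([265.0, 253.0], 0.68), ([249.0, 256.0], 0.5), ([258.0, 222.0], 0.38)]
shutter scene [([268.0, 231.0], 0.87), ([264.0, 258.0], 0.46)]
shutter top []
spool scene [([319.0, 204.0], 0.6)]
spool top [([359.0, 167.0], 0.6), ([266.0, 256.0], 0.49)]
jar scene [([387.0, 240.0], 0.67)]
jar top [([371.0, 263.0], 0.77), ([257.0, 224.0], 0.71)]
flux scene [([344.0, 208.0], 0.95)]
flux top [([362.0, 204.0], 0.7), ([266.0, 253.0], 0.54)]
```

View pics/s0.png

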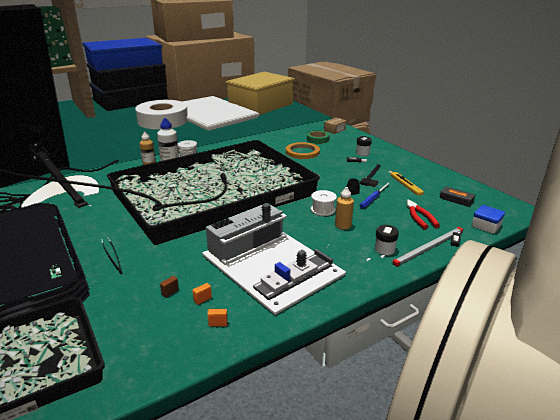

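View pics/t0.png

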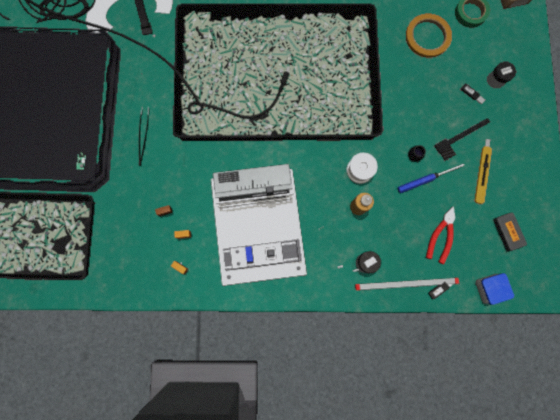

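```bash
python3 - <<'E'
import cv2
t=cv2.imread('pics/t0.png'); cv2.imwrite('pics/t0z.png',cv2.resize(t[150:300,150:310],None,fx=5,fy=4*1.0,interpolation=cv2.INTER_CUBIC)[:600,:800])
t=cv2.imread('pics/s0.png'); cv2.imwrite('pics/s0z.png',cv2.resize(t[200:350,150:350],None,fx=4,fy=4,interpolation=cv2.INTER_CUBIC))
E
```

```text
(no output)
```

View pics/t0z.png

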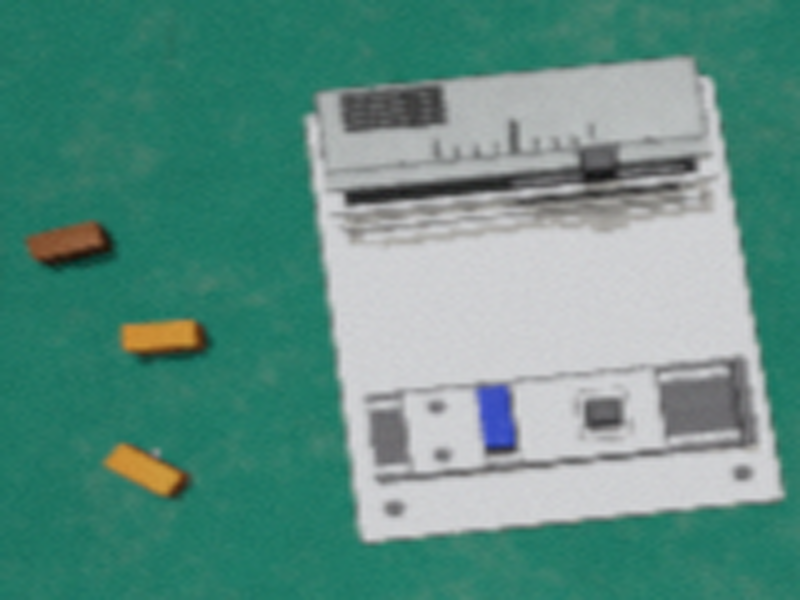

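View pics/s0z.png

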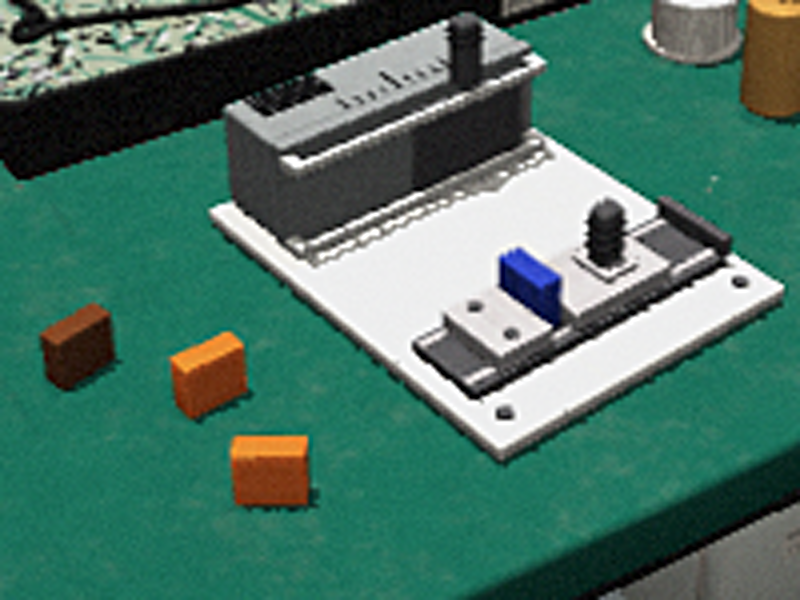

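```bash
cat >> h.py <<'E'
from scipy.optimize import least_squares
def Tst(v,X):
    X=np.atleast_2d(X); c,s=np.cos(v[2]),np.sin(v[2])
    return np.c_[v[0]+c*X[:,0]-s*X[:,1], v[1]+s*X[:,0]+c*X[:,1], X[:,2]]
E
python3 - <<'E'
from h import *
a=optics.get_image('scene');b=optics.get_image('top')
tz=lambda x,y:np.array([150+x/5,150+y/4]); sz=lambda x,y:np.array([150+x/4,200+y/4])
obs=[(b,tz(365,540),(-95,85,'h')),(b,tz(783,497),(-95,-85,'h')),(b,tz(308,118),(125,85,'h')),(b,tz(713,78),(125,-85,'h')),
(b,tz(318,95),(122,75,66)),(b,tz(695,57),(122,-75,66)),
(a,sz(503,458),(-95,85,'h')),(a,sz(783,288),(-95,-85,'h')),
(a,sz(224,108),(122,75,66)),
(b,tz(498,415),('xv','p',42)),(b,tz(602,412),('xv','j',57)),(b,tz(600,160),('xs','ys',99)),
(a,sz(606,204),('xv','j',57)),(a,sz(465,20),('xs','ys',99)),(a,sz(527,265),('xv','p',42))]
def model(v):
    d=dict(h=v[3],xv=v[4],p=v[5]-6.5,j=v[5]-48,xs=v[6],ys=v[7]); r=[]
    for cam,uv,X in obs:
        X=[d.get(x,x) if isinstance(x,str) else x for x in X]
        r.append(proj(cam,Tst(v,[X])[0])-uv)
    return np.array(r)
v0=[at_z(b,[258,222],10)[0],at_z(b,[258,222],10)[1],0.1,8,-50,20,50,-30]
for rep in (-0.2,0.1):
    v0[2]=rep
    f=least_squares(lambda v:model(v).ravel(),v0,loss='soft_l1'); print(np.round(f.x,3),f.cost)
print(np.round(model(f.x),1))
v=f.x; np.save('v.npy',v)
for n,X in dict(part=(v[4],v[5]-6.5,29),jp=(v[4],v[5]-48,47),sp=(v[6],v[7],83),half=(v[6],v[7]+30,83)).items(): print(n,np.round(Tst(v,[X])[0],1))
print(tri(b,tz(600,160),a,sz(465,20)),tri(b,tz(602,412),a,sz(606,204)),tri(b,tz(498,415),a,sz(527,265)))
E
```

```text
[ 5.37870e+02 -1.92243e+02  1.38000e-01  6.96600e+00 -4.16900e+01
  3.06510e+01  6.82870e+01 -2.93270e+01] 5.174521988954894
[ 5.37870e+02 -1.92243e+02  1.38000e-01  6.96600e+00 -4.16900e+01
  3.06510e+01  6.82870e+01 -2.93270e+01] 5.174521988954798
[[-0.1  1. ]
 [ 0.7  0.8]
 [-0.2 -0.4]
 [ 0.  -0.2]
 [-0.6 -0.7]
 [ 0.5 -0.4]
 [-0.2 -0.4]
 [ 1.   1. ]
 [-0.7 -0.2]
 [-0.1  0.7]
 [ 0.4 -1.8]
 [-0.1 -0.1]
 [-1.   0.1]
 [ 0.1 -0. ]
 [ 0.9  0.7]]
part [ 493.3 -174.    29. ]
jp [ 499.  -215.1   47. ]
sp [ 609.5 -211.9   83. ]
half [ 605.4 -182.2   83. ]
(array([ 609.56299326, -211.93713604,   98.94175448]), np.float64(0.43745257203606985)) (array([ 495.2985928 , -214.50337452,   59.50613235]), np.float64(0.1318767640528781)) (array([ 494.87160965, -173.84823789,   42.48790219]), np.float64(1.0882905598170727))
```

Emit:
{"method": "send_rows", "body": {"increments": [{"travel": [2.4,3.5,-0.1],"turn": -0.0156},{"travel": [2.4,3.5,-0.1],"turn": -0.0156},{"travel": [2.4,3.5,-0.1],"turn": -0.0156},{"travel": [2.4,3.5,-0.1],"turn": -0.0156},{"travel": [2.4,3.5,-0.1],"turn": -0.0156},{"travel": [2.4,3.5,-0.1],"turn": -0.0156},{"travel": [2.4,3.5,-0.1],"turn": -0.0156},{"travel": [2.4,3.5,-0.1],"turn": -0.0156}], "grip": 0.2}}

```text
time_s: 2.1
tcp_pos: [400.3, -334.9, 214.7]
eef_rot: [3.126, 0.313, 0.001]
contact_force: [0.5, 0.1, -0.2]
finger_gap: 56.8
```

Emit:
{"method": "send_rows", "body": {"increments": [{"travel": [2.4,3.5,-0.1],"turn": -0.0156},{"travel": [2.4,3.5,-0.1],"turn": -0.0156},{"travel": [2.4,3.5,-0.1],"turn": -0.0156},{"travel": [2.4,3.5,-0.1],"turn": -0.0156},{"travel": [0,0,0],"turn": 0},{"travel": [0,0,0],"turn": 0}]}}

```text
time_s: 2.85
tcp_pos: [495.1, -196.6, 210.5]
eef_rot: [3.134, 0.216, -0.001]
contact_force: [0.1, -0.3, 0.4]
finger_gap: 56.3
```

```bash
python3 - <<'E'
from h import *
w=shot('wrist','w1'); s=sense(); print(s['tcp_pos'],s['eef_rot'],w['fx'],w['cx'],w['cy'],np.round(w['R'],3),w['t'])
for n in ['jaw_post','part_mid','shutter_post']: print(n,[(np.round(x['xy']).tolist(),round(x['p'],2)) for x in spot_in(w,n)[:3]])
E
```

```text
[ 494.75822192 -197.25226571  210.5443042 ] [ 3.13356382e+00  2.13457868e-01 -7.02188545e-04] 325.19226210127806 282.11795463911295 209.87259969215668 [[ 0.137 -0.991  0.001]
 [-0.96  -0.132  0.248]
 [-0.246 -0.035 -0.969]] [-262.88140662  426.41270347  493.3238518 ]
jaw_post [([295.0, 194.0], 0.96)]
part_mid [([259.0, 194.0], 0.92), ([124.0, 104.0], 0.92), ([152.0, 143.0], 0.78)]
shutter_post [([318.0, 87.0], 0.57)]
```

View pics/w1.png

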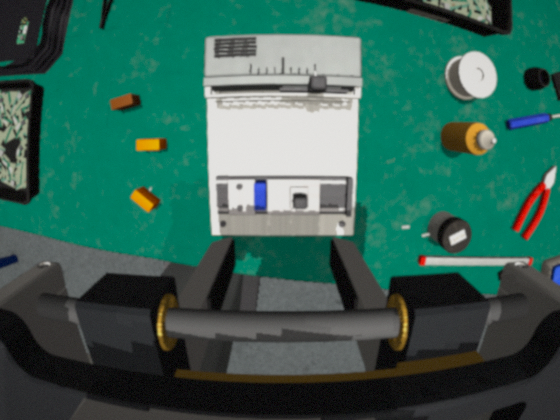

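```bash
cat >> h.py <<'E'
def fproj(p,X):
    c=np.array(p['R'])@np.array(X,float)+np.array(p['t']).ravel()
    rho=np.hypot(c[0],c[1]); th=np.arctan2(rho,c[2])
    return np.array([p['cx']+p['fx']*th*c[0]/rho,p['cy']+p['fy']*th*c[1]/rho])
def fat_z(p,uv,z):
    x=(uv[0]-p['cx'])/p['fx'];y=(uv[1]-p['cy'])/p['fy'];th=np.hypot(x,y)
    d=np.array([np.sin(th)*x/th,np.sin(th)*y/th,np.cos(th)])
    R=np.array(p['R']);C=-R.T@np.array(p['t']).ravel();d=R.T@d
    return C+d*(z-C[2])/d[2]
E
python3 - <<'E'
from h import *
v=np.load('v.npy')
w=optics.get_image('wrist')
im=w['pixels'].copy(); z=cv2.resize(im[160:245,200:365],None,fx=4.8,fy=4.8,interpolation=cv2.INTER_CUBIC)
z2=cv2.resize(im[30:115,200:365],None,fx=4.8,fy=4.8,interpolation=cv2.INTER_CUBIC)
cv2.imwrite('pics/w1z.png',z);cv2.imwrite('pics/w1y.png',z2)
f=lambda X:((fproj(w,Tst(v,[X])[0])-[200,160])*4.8).round().tolist()
print([f(X) for X in [(v[4],v[5]-6.5,42),(v[4],v[5]-48,57),(-95,85,7),(-95,-85,7)]], ((fproj(w,Tst(v,[(v[6],v[7],99)])[0])-[200,30])*4.8).round())
E
```

```text
[[286.0, 176.0], [481.0, 190.0], [58.0, 356.0], [736.0, 355.0]] [566. 249.]
```

View pics/w1z.png

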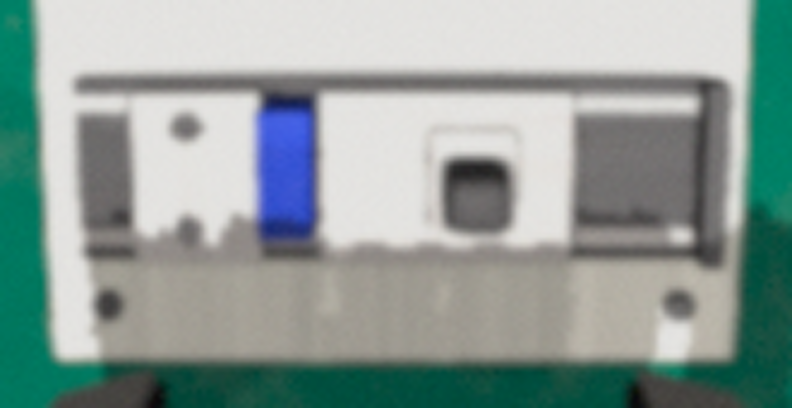

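View pics/w1y.png

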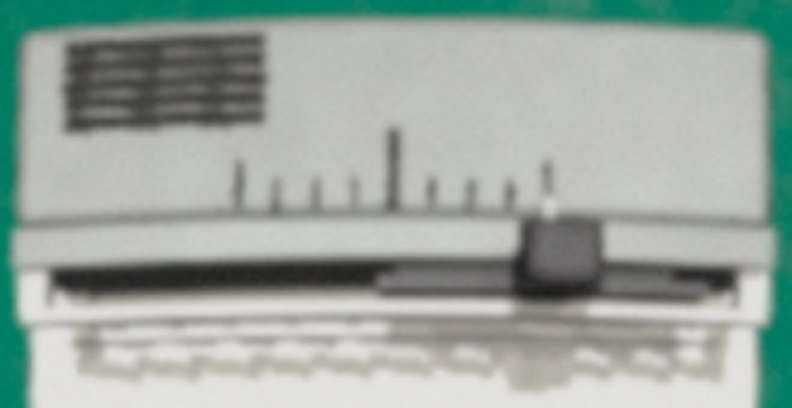

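```bash
python3 - <<'E'
from h import *
v=np.load('v.npy')
w=optics.get_image('wrist'); C=-np.array(w['R']).T@np.array(w['t']).ravel(); print(C)
def S(X):
    c,s=np.cos(v[2]),np.sin(v[2]); d=X[:2]-v[:2]; return np.round([c*d[0]+s*d[1],-s*d[0]+c*d[1]],1)
def q(n,x,y,z,oy=160): print(n,S(fat_z(w,[200+x/4.8,oy+y/4.8],z)))
q('jaw back edge L',131,93,26);q('jaw back edge R',575,93,26);q('jaw front R',570,245,26);q('jaw front L',131,243,26)
q('relay TL',260,108,42);q('relay TR',313,108,42);q('relay BL',263,240,42);q('relay BR',311,240,42)
q('post bl',450,232,57);q('post br',508,232,57);q('post top-edge?',480,180,57);q('post foot back',480,158,29)
q('pad sq TL',432,128,29);q('pad sq TR',518,128,29)
q('hole',108,304,7);q('holeR',678,304,7);q('pl BL',57,360,7);q('pl BR',733,360,7)
q('holes fixed',185,126,26);q('holes fixed',187,230,26)
q('shpost BL',527,285,99,30);q('sh post BR',600,280,99,30);q('sh tl',527,222,99,30);q('sh tr',603,222,99,30)
q('roof TL',22,32,66,30);q('roof TR',768,32,66,30);q('midmark',393,205,66,30);q('m0',548,205,66,30);q('m60',238,205,66,30)
E
```

```text
[ 566.13469436 -187.34485756  372.55303432]
jaw back edge L [-25.5  60.4]
jaw back edge R [-25.9 -40. ]
jaw front R [-61.3 -39.6]
jaw front L [-60.6  61.8]
relay TL [-26.6  29.6]
relay TR [-26.7  18.2]
relay BL [-55.9  29.6]
relay BR [-55.9  19.1]
post bl [-50.4 -10.8]
post br [-50.4 -22.9]
post top-edge? [-39.3 -16.9]
post foot back [-40.3 -18.5]
pad sq TL [-33.5  -7.7]
pad sq TR [-33.5 -26.9]
hole [-81.1  71.6]
holeR [-81.4 -69.3]
pl BL [-95.8  85.6]
pl BR [-96.2 -84.2]
holes fixed [-33.3  48.2]
holes fixed [-57.6  48.5]
shpost BL [ 61.9 -22.3]
sh post BR [ 63.1 -35. ]
sh tl [ 73.2 -22.3]
sh tr [ 73.6 -35.6]
roof TL [121.   74.5]
roof TR [120.8 -73.8]
midmark [81.8  0.8]
m0 [ 82.1 -29.3]
m60 [82.3 30.9]
```

Emit:
{"method": "send_rows", "body": {"increments": [{"travel": [0.01,-0.2,-1.4],"turn": 0.1745},{"travel": [0.01,-0.2,-1.4],"turn": 0.1745},{"travel": [0.01,-0.2,-1.4],"turn": 0.1745},{"travel": [0.01,-0.2,-1.4],"turn": 0.1745},{"travel": [0.01,-0.2,-1.4],"turn": 0.1745},{"travel": [0.01,-0.2,-1.4],"turn": 0.1745},{"travel": [0.01,-0.2,-1.4],"turn": 0.1745},{"travel": [0.01,-0.2,-1.4],"turn": 0.1745}]}}

```text
time_s: 4.15
tcp_pos: [496.1, -212.7, 98.1]
eef_rot: [2.257, 2.185, 0.0]
contact_force: [-0.6, 0.3, -0.7]
finger_gap: 55.9
```

Emit:
{"method": "send_rows", "body": {"increments": [{"travel": [0,0,0],"turn": 0.1748},{"travel": [0,0,0],"turn": 0},{"travel": [0,0,0],"turn": 0}]}}

```text
time_s: 4.53
tcp_pos: [496.3, -212.4, 98.7]
eef_rot: [2.067, 2.365, 0.0]
contact_force: [-0.1, -1.0, 0.5]
finger_gap: 56.5
```

```bash
python3 - <<'E'
from h import *
w=shot('wrist','w2');a=shot('scene','s2'); s=sense(); print(s['tcp_pos'],s['eef_rot'],s['joints'][6],s['contact_force'])
cv2.imwrite('pics/s2z.png',cv2.resize(a['pixels'][180:330,180:380],None,fx=4,fy=4))
E
```

```text
[ 496.40267214 -212.1691478    98.72836607] [ 2.06535221e+00  2.36650046e+00 -4.66012459e-05] 0.12749581323998577 [ 1.14528726 -0.53972332  1.00290059]
```

View pics/w2.png

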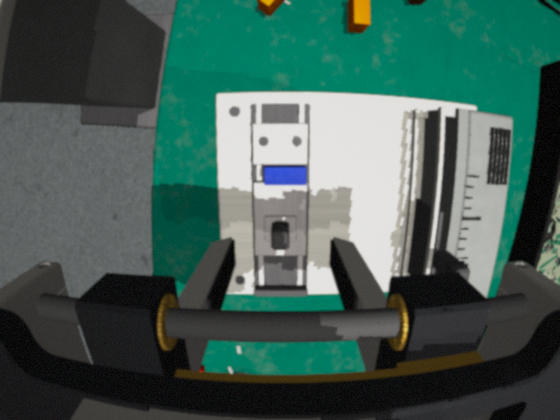

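View pics/s2z.png

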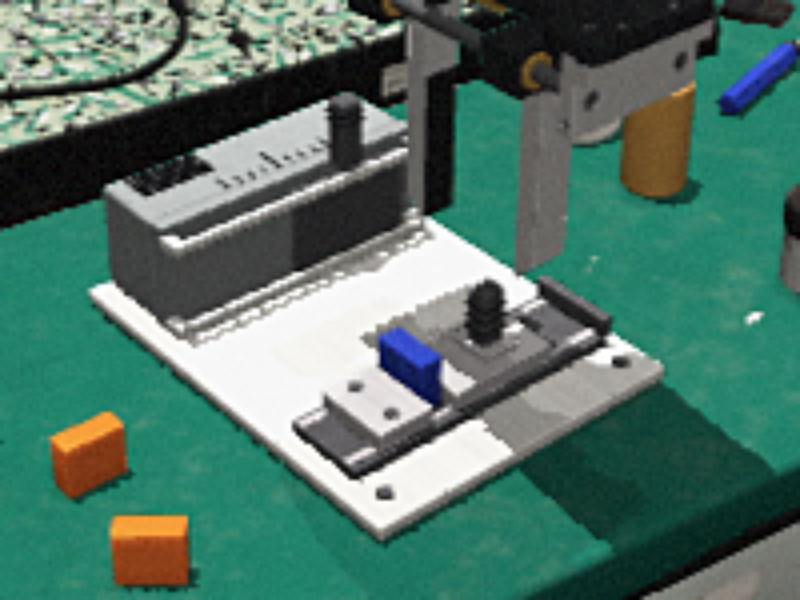

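Emit:
{"method": "send_rows", "body": {"increments": [{"travel": [0,-0.1,-1.0],"turn": 0},{"travel": [0,-0.1,-1.0],"turn": 0},{"travel": [0,-0.1,-1.0],"turn": 0},{"travel": [0,0,-1.0],"turn": 0},{"travel": [0,0,-0.9],"turn": 0},{"travel": [0,0,0],"turn": 0}]}}

```text
time_s: 5.38
tcp_pos: [495.7, -214.7, 48.6]
eef_rot: [-2.062, -2.368, 0.001]
contact_force: [0.9, 0.4, -0.0]
finger_gap: 56.2
```

Emit:
{"method": "send_rows", "body": {"increments": [{"travel": [0,0,0],"turn": 0},{"travel": [0,0,0],"turn": 0},{"travel": [0,0,0],"turn": 0},{"travel": [0,0,0],"turn": 0},{"travel": [0,0,0],"turn": 0}], "grip": -1, "grip_force": 10}}

```text
time_s: 6.0
tcp_pos: [495.2, -215.2, 49.5]
eef_rot: [-2.063, -2.367, 0.002]
contact_force: [-1.7, 0.1, 2.5]
finger_gap: 11.9
```

```bash
python3 - <<'E'
from h import *
s=sense(); print(s['tcp_pos'],s['finger_gap'],s['contact_force'])
a=shot('scene','s3'); s=sense(); print(s['tcp_pos'],s['finger_gap'],s['contact_force'])
cv2.imwrite('pics/s3z.png',cv2.resize(a['pixels'][180:330,180:380],None,fx=4,fy=4))
E
```

```text
[ 495.16396275 -215.23671238   49.49872125] 11.94057513275137 [-1.69099399  0.1155291   2.46507123]
[ 495.18550235 -215.22463745   49.49556296] 11.507650622810672 [-2.57730279  1.17811695  3.64359639]
```

View pics/s3z.png

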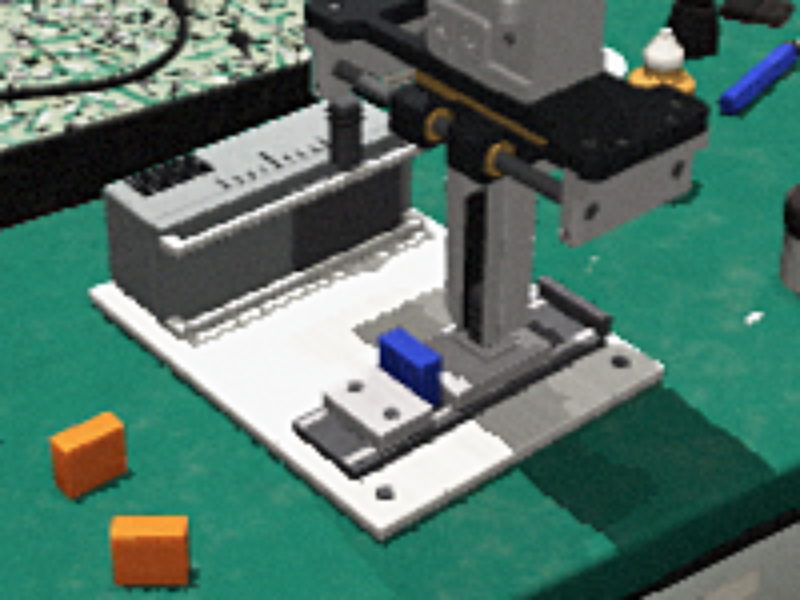

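Emit:
{"method": "send_rows", "body": {"increments": [{"travel": [0,0,0],"turn": 0},{"travel": [0.057,-0.41,0],"turn": 0},{"travel": [0.057,-0.41,0],"turn": 0},{"travel": [0.057,-0.41,0],"turn": 0},{"travel": [0.057,-0.41,0],"turn": 0},{"travel": [0.057,-0.41,0],"turn": 0},{"travel": [0.057,-0.41,0],"turn": 0},{"travel": [0.057,-0.41,0],"turn": 0}], "grip_force": 30}}

```text
time_s: 7.05
tcp_pos: [498.9, -242.1, 49.5]
eef_rot: [-2.06, -2.367, 0.0]
contact_force: [-5.3, 4.4, 6.2]
finger_gap: 12.2
```

Emit:
{"method": "send_rows", "body": {"increments": [{"travel": [0.057,-0.41,0],"turn": 0},{"travel": [0,0,0],"turn": 0},{"travel": [0,0,0],"turn": 0}]}}

```text
time_s: 7.42
tcp_pos: [499.5, -247.0, 49.4]
eef_rot: [-2.062, -2.367, 0.001]
contact_force: [-4.6, 1.3, 5.2]
finger_gap: 11.6
```

```bash
python3 - <<'E'
from h import *
a=shot('scene','s4'); s=sense(); print(s['tcp_pos'],s['finger_gap'],s['contact_force'],s['wrist_torque'])
cv2.imwrite('pics/s4z.png',cv2.resize(a['pixels'][180:330,180:380],None,fx=4,fy=4))
E
```

```text
[ 499.5520113  -247.03189063   49.46876267] 11.615805768772324 [-4.74375048  3.05344462  5.50621653] [ 0.41136488  0.87925802 -0.04061936]
```

View pics/s4z.png

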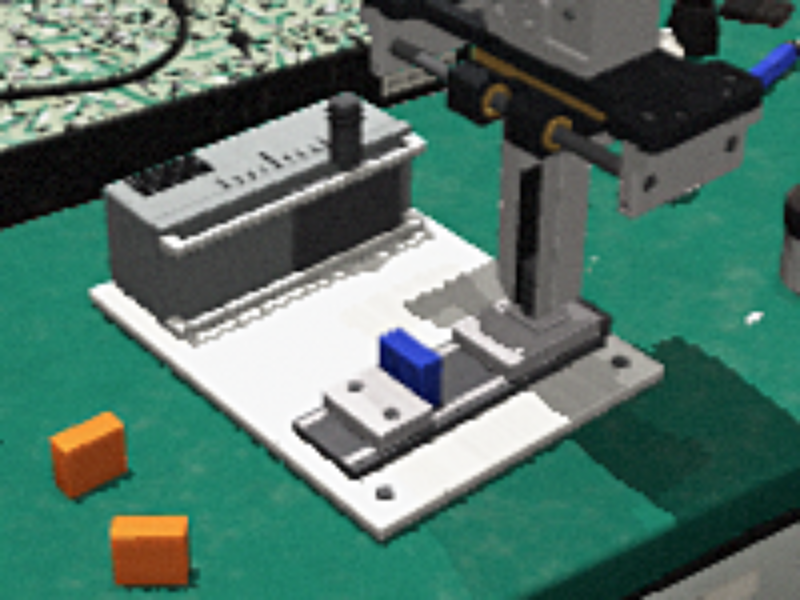

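Emit:
{"method": "send_rows", "body": {"increments": [{"travel": [0,0,0],"turn": 0},{"travel": [0,0,0],"turn": 0},{"travel": [0,0,0],"turn": 0},{"travel": [0,0,1.5],"turn": 0},{"travel": [0,0,2],"turn": 0},{"travel": [0,0,2],"turn": -0.1745},{"travel": [-0.1,0.9,0],"turn": -0.1745},{"travel": [-0.1,0.9,0],"turn": -0.1745}], "grip": -0.2}}

```text
time_s: 8.48
tcp_pos: [499.4, -229.8, 105.9]
eef_rot: [2.61, 1.745, 0.002]
contact_force: [-0.2, 0.1, -0.4]
finger_gap: 37.7
```

Emit:
{"method": "send_rows", "body": {"increments": [{"travel": [-0.1,0.9,0],"turn": -0.1745},{"travel": [-0.1,0.9,0],"turn": -0.1745},{"travel": [-0.1,0.9,0],"turn": -0.1745},{"travel": [-0.1,0.9,0],"turn": -0.1745},{"travel": [-0.1,1.0,0],"turn": -0.1745},{"travel": [-0.03,1.0,0],"turn": -0.1748},{"travel": [0,0,0],"turn": 0},{"travel": [0,0,0],"turn": 0}]}}

```text
time_s: 9.48
tcp_pos: [493.9, -174.1, 105.0]
eef_rot: [3.134, 0.221, 0.002]
contact_force: [-0.1, -0.0, 0.4]
finger_gap: 37.4
```

```bash
python3 - <<'E'
from h import *
w=shot('wrist','w5');s=sense(); print(s['tcp_pos'],s['eef_rot'],s['finger_gap'],s['contact_force'])
a=shot('scene','s5')
cv2.imwrite('pics/w5z.png',cv2.resize(w['pixels'][160:330,180:380],None,fx=4,fy=3.5))
cv2.imwrite('pics/s5z.png',cv2.resize(a['pixels'][180:330,180:380],None,fx=4,fy=4))
E
```

```text
[ 493.74639256 -174.35305725  104.85231026] [3.13375770e+00 2.18818699e-01 1.23482001e-03] 37.55017633246737 [0.31510634 0.29643993 0.19581027]
```

View pics/w5z.png

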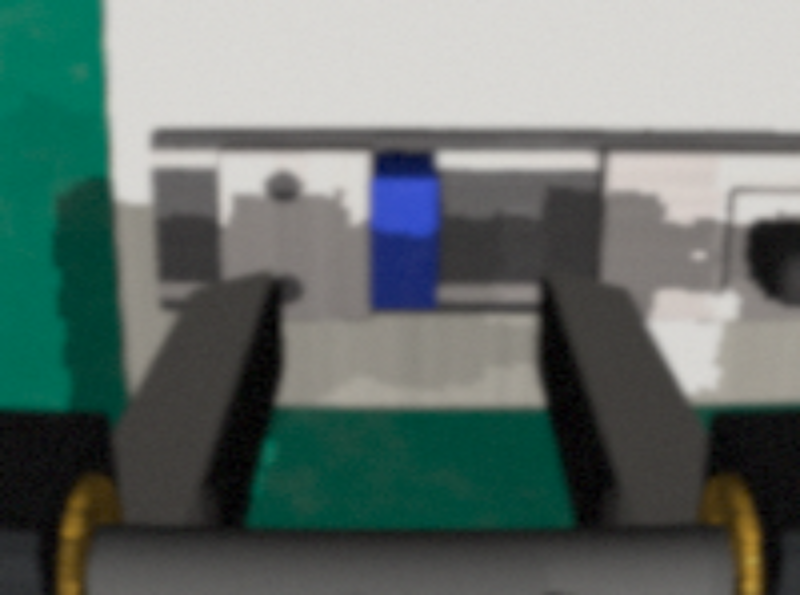

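View pics/s5z.png

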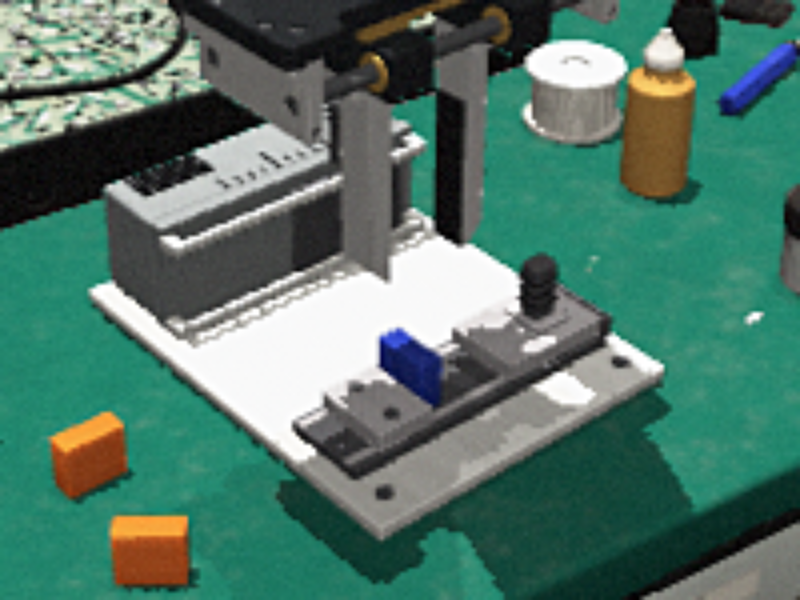

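Emit:
{"method": "send_rows", "body": {"increments": [{"travel": [0,0,-1.2],"turn": 0},{"travel": [0,0,-1.2],"turn": 0},{"travel": [0,0,-1.2],"turn": 0},{"travel": [0,0,-1.0],"turn": 0},{"travel": [0,0,-0.8],"turn": 0},{"travel": [0,0,-0.5],"turn": 0},{"travel": [0,0,0],"turn": 0}]}}

```text
time_s: 10.45
tcp_pos: [493.4, -173.8, 45.2]
eef_rot: [-3.134, -0.216, 0.001]
contact_force: [-0.5, 0.1, -0.2]
finger_gap: 37.4
```

Emit:
{"method": "send_rows", "body": {"increments": [{"travel": [0,0,0],"turn": 0},{"travel": [0,0,0],"turn": 0},{"travel": [0,0,0],"turn": 0},{"travel": [0,0,0],"turn": 0},{"travel": [0,0,0],"turn": 0}], "grip": -1, "grip_force": 12}}

```text
time_s: 11.08
tcp_pos: [493.7, -173.9, 45.7]
eef_rot: [3.134, 0.216, 0.001]
contact_force: [-0.5, 0.2, 3.3]
finger_gap: 12.6
```

```bash
python3 - <<'E'
from h import *
s=sense(); print(s['tcp_pos'],s['eef_rot'],s['finger_gap'],s['contact_force'])
a=shot('scene','s6')
cv2.imwrite('pics/s6z.png',cv2.resize(a['pixels'][180:330,180:380],None,fx=4,fy=4))
E
```

```text
[ 493.70433495 -173.85611275   45.73966021] [3.13402066e+00 2.15925460e-01 7.91177289e-04] 12.63107427905817 [-0.52648633  0.23519412  3.25859662]
```

View pics/s6z.png

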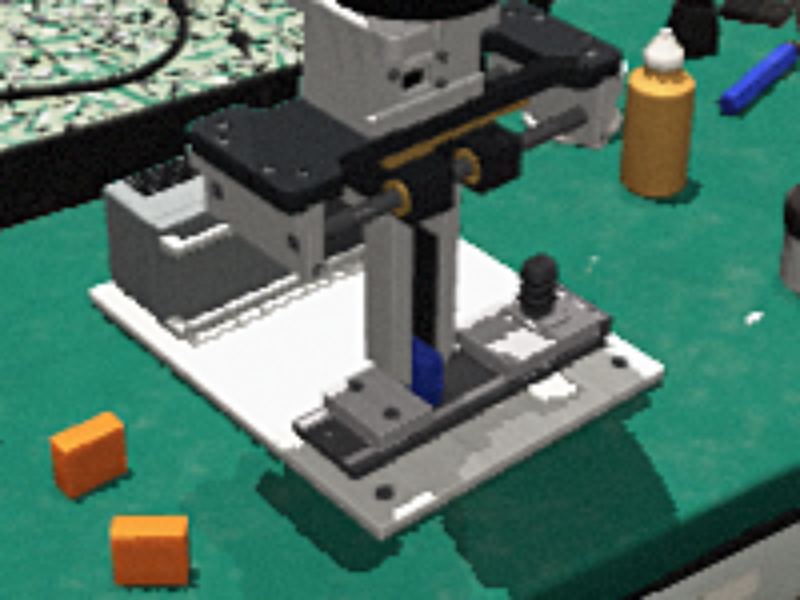

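Emit:
{"method": "send_rows", "body": {"increments": [{"travel": [0,0,0],"turn": 0},{"travel": [0,0,0.5],"turn": 0},{"travel": [0,0,1.0],"turn": 0},{"travel": [0,0,1.0],"turn": 0},{"travel": [0,0,1.0],"turn": 0},{"travel": [0,0,0],"turn": 0.1745},{"travel": [0,0,0],"turn": 0.1745},{"travel": [0,0,0],"turn": 0.1745}], "grip_force": 20}}

```text
time_s: 12.12
tcp_pos: [493.7, -173.9, 81.1]
eef_rot: [2.968, 1.028, 0.001]
contact_force: [0.1, 0.2, -0.7]
finger_gap: 12.4
```

Emit:
{"method": "send_rows", "body": {"increments": [{"travel": [-0.05,-0.23,0],"turn": 0.1745},{"travel": [-0.05,-0.23,0],"turn": 0.1745},{"travel": [-0.05,-0.23,0],"turn": 0.1745},{"travel": [-0.05,-0.23,0],"turn": 0.1745},{"travel": [-0.05,-0.21,0],"turn": 0.1745},{"travel": [0,0,0],"turn": 0.1748},{"travel": [0,0,0],"turn": 0},{"travel": [0,0,0],"turn": 0}]}}

```text
time_s: 13.12
tcp_pos: [491.0, -185.3, 80.7]
eef_rot: [2.067, 2.365, -0.0]
contact_force: [0.8, 0.8, -0.8]
finger_gap: 12.1
```

```bash
python3 - <<'E'
from h import *
w=shot('wrist','w7');s=sense(); print(s['tcp_pos'],s['eef_rot'],s['finger_gap'],s['contact_force'])
a=shot('scene','s7')
cv2.imwrite('pics/w7z.png',cv2.resize(w['pixels'][80:330,180:380],None,fx=3,fy=2.4))
cv2.imwrite('pics/s7z.png',cv2.resize(a['pixels'][180:330,180:380],None,fx=4,fy=4))
E
```

```text
[ 491.05224525 -185.21415126   80.68675668] [ 2.06608040e+00  2.36618305e+00 -3.58079828e-04] 12.145658260131253 [ 0.05948708 -0.08387802  0.04248981]
```

View pics/w7z.png

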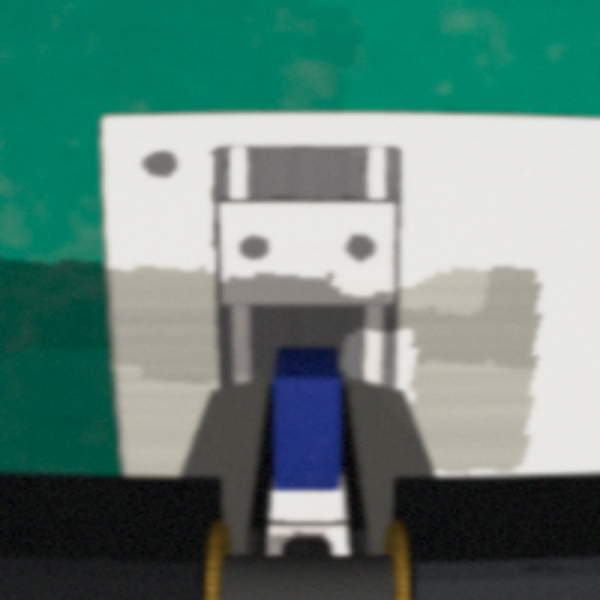

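View pics/s7z.png

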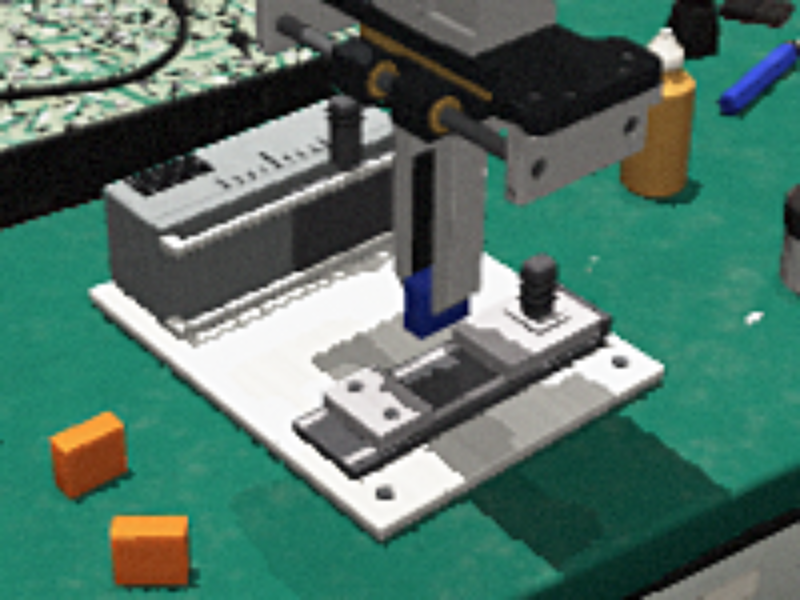

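Emit:
{"method": "send_rows", "body": {"increments": [{"travel": [0,0,-0.8],"turn": 0},{"travel": [0,0,-0.8],"turn": 0},{"travel": [0,0,-0.7],"turn": 0},{"travel": [0,0,-0.5],"turn": 0},{"travel": [0,0,-0.4],"turn": 0},{"travel": [0,0,-0.2],"turn": 0},{"travel": [0,0,-0.08],"turn": 0},{"travel": [0,0,0],"turn": 0}]}}

```text
time_s: 14.22
tcp_pos: [491.2, -185.2, 45.8]
eef_rot: [2.063, 2.369, 0.0]
contact_force: [-0.6, -1.5, 0.1]
finger_gap: 12.5
```

```bash
python3 - <<'E'
from h import *
s=sense(); print(s['tcp_pos'],s['eef_rot'],s['finger_gap'],s['contact_force'])
a=shot('scene','s8')
cv2.imwrite('pics/s8z.png',cv2.resize(a['pixels'][180:330,180:380],None,fx=4,fy=4))
E
```

```text
[ 491.17638269 -185.16685392   45.84964812] [2.06331275e+00 2.36856296e+00 3.21773333e-04] 12.487295812511075 [-0.61987054 -1.52085649  0.13247872]
```

View pics/s8z.png

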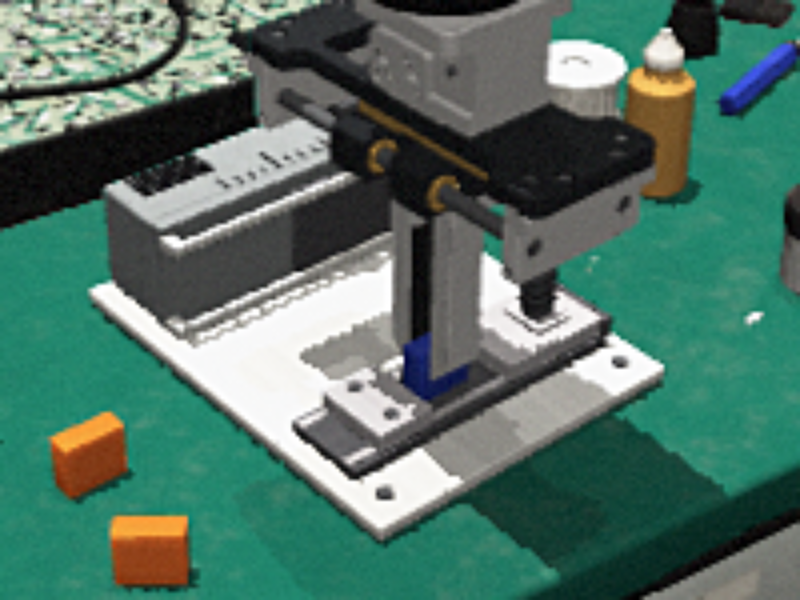

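Emit:
{"method": "send_rows", "body": {"increments": [{"travel": [0,0,-0.03],"turn": 0},{"travel": [0,0,-0.03],"turn": 0},{"travel": [0,0,0],"turn": 0}]}}

```text
time_s: 14.65
tcp_pos: [491.2, -185.2, 45.7]
eef_rot: [2.063, 2.368, -0.0]
contact_force: [-0.4, 0.4, 5.8]
finger_gap: 12.4
```

Emit:
{"method": "send_rows", "body": {"increments": [{"travel": [0,0,0],"turn": 0},{"travel": [0,0,0],"turn": 0},{"travel": [0,0,0],"turn": 0},{"travel": [0,0,1.0],"turn": 0},{"travel": [0,0,2.0],"turn": 0},{"travel": [0,0,2.0],"turn": 0},{"travel": [0,0,1.0],"turn": 0},{"travel": [0,0,0],"turn": 0}], "grip": -0.4}}

```text
time_s: 15.65
tcp_pos: [491.4, -185.4, 105.8]
eef_rot: [2.063, 2.368, 0.001]
contact_force: [-0.0, -0.1, -0.7]
finger_gap: 28.2
```

```bash
python3 - <<'E'
from h import *
s=sense(); print(s['tcp_pos'],s['eef_rot'],s['finger_gap'],s['contact_force'])
w=shot('wrist','w9');a=shot('scene','s9')
cv2.imwrite('pics/w9z.png',cv2.resize(w['pixels'][80:330,180:380],None,fx=3,fy=2.4))
cv2.imwrite('pics/s9z.png',cv2.resize(a['pixels'][180:330,180:380],None,fx=4,fy=4))
E
```

```text
[ 491.44561669 -185.36786575  105.80405244] [2.06283173e+00 2.36752855e+00 9.01415546e-04] 28.205414927063966 [-0.0107254  -0.11754833 -0.70275906]
```

View pics/s9z.png

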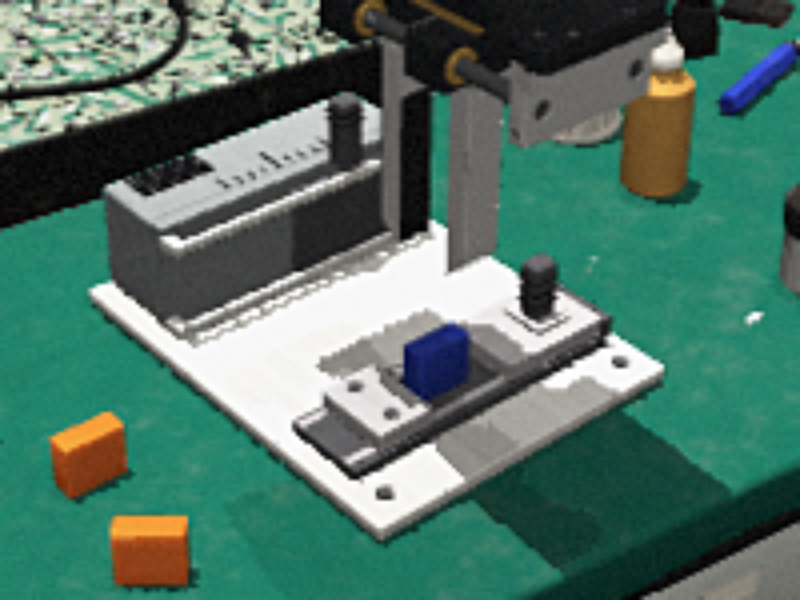

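View pics/w9z.png

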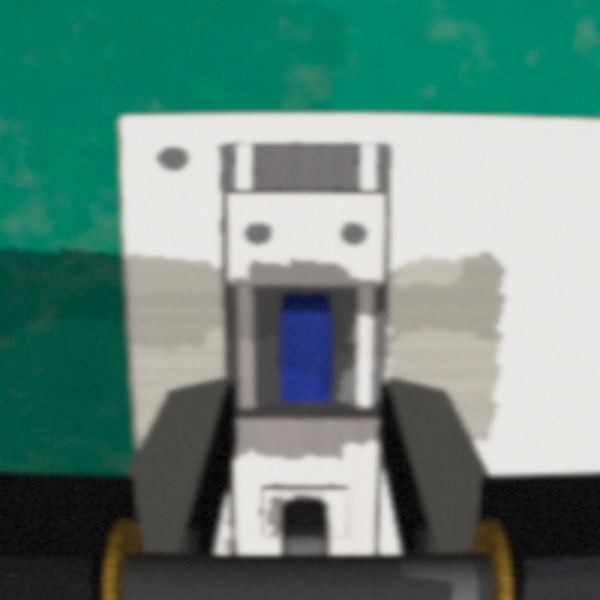

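Emit:
{"method": "send_rows", "body": {"increments": [{"travel": [0.1,-0.7,0],"turn": -0.1745},{"travel": [0.1,-0.7,0],"turn": -0.1745},{"travel": [0.1,-0.7,0],"turn": -0.1745},{"travel": [0.1,-0.7,0],"turn": -0.1745},{"travel": [0.1,-0.7,0],"turn": -0.1745},{"travel": [0.1,-0.7,0],"turn": -0.1745},{"travel": [0.1,-0.7,0],"turn": -0.1745},{"travel": [0.1,-0.7,0],"turn": -0.1745}], "grip": -0.15}}

```text
time_s: 16.75
tcp_pos: [498.5, -241.0, 104.2]
eef_rot: [-3.104, -0.48, 0.002]
contact_force: [-0.7, 0.1, 0.0]
finger_gap: 40.0
```

Emit:
{"method": "send_rows", "body": {"increments": [{"travel": [0.03,-0.57,0],"turn": -0.1748},{"travel": [0,0,0],"turn": 0},{"travel": [0,0,0],"turn": 0}]}}

```text
time_s: 17.12
tcp_pos: [499.0, -246.2, 104.6]
eef_rot: [-3.133, -0.221, 0.002]
contact_force: [-0.7, 0.5, -0.3]
finger_gap: 40.0
```

```bash
python3 - <<'E'
from h import *
s=sense(); print(s['tcp_pos'],s['eef_rot'],s['finger_gap'],s['contact_force'])
w=shot('wrist','w10')
cv2.imwrite('pics/w10z.png',cv2.resize(w['pixels'][130:330,180:380],None,fx=4,fy=3))
E
```

```text
[ 499.01364201 -246.24730696  104.57266346] [-3.13315629e+00 -2.21161329e-01  1.54287169e-03] 40.008338524006355 [-0.69973529  0.48812305 -0.34265553]
```

View pics/w10z.png

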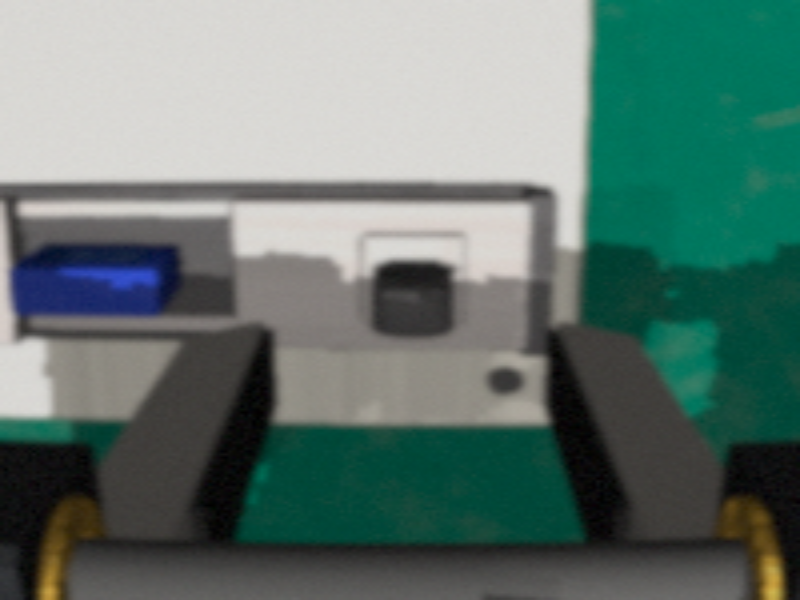

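Emit:
{"method": "send_rows", "body": {"increments": [{"travel": [0,0,-1.0],"turn": 0},{"travel": [0,0,-1.0],"turn": 0},{"travel": [0,0,-1.0],"turn": 0},{"travel": [0,0,-1.0],"turn": 0},{"travel": [0,0,-0.8],"turn": 0},{"travel": [0,0,-0.4],"turn": 0},{"travel": [0,0,0],"turn": 0}], "grip": -0.3}}

```text
time_s: 18.05
tcp_pos: [499.2, -246.8, 52.8]
eef_rot: [-3.134, -0.216, 0.001]
contact_force: [0.2, -0.2, -0.3]
finger_gap: 32.6
```

Emit:
{"method": "send_rows", "body": {"increments": [{"travel": [0,0,0],"turn": 0},{"travel": [0,0,0],"turn": 0},{"travel": [0,0,0],"turn": 0},{"travel": [0,0,0],"turn": 0}], "grip": -1, "grip_force": 15}}

```text
time_s: 18.55
tcp_pos: [499.5, -246.8, 53.4]
eef_rot: [3.134, 0.216, 0.001]
contact_force: [-0.9, 0.3, 2.8]
finger_gap: 13.7
```

Emit:
{"method": "send_rows", "body": {"increments": [{"travel": [-0.04,0.3,0],"turn": 0},{"travel": [-0.04,0.3,0],"turn": 0},{"travel": [-0.04,0.3,0],"turn": 0},{"travel": [-0.04,0.3,0],"turn": 0},{"travel": [-0.03,0.2,0],"turn": 0},{"travel": [0,0,0],"turn": 0}]}}

```text
time_s: 19.3
tcp_pos: [497.6, -232.5, 53.4]
eef_rot: [-3.134, -0.216, -0.001]
contact_force: [-0.5, -3.8, 5.4]
finger_gap: 14.0
```

Emit:
{"method": "send_rows", "body": {"increments": [{"travel": [-0.01,0.1,0],"turn": 0},{"travel": [-0.01,0.1,0],"turn": 0},{"travel": [0,0,0],"turn": 0}]}}

```text
time_s: 19.68
tcp_pos: [497.4, -230.7, 53.4]
eef_rot: [3.134, 0.216, 0.001]
contact_force: [0.2, -4.7, 5.4]
finger_gap: 13.9
```

Emit:
{"method": "send_rows", "body": {"increments": [{"travel": [-0.01,0.1,0],"turn": 0},{"travel": [0,0,0],"turn": 0}]}}

```text
time_s: 19.92
tcp_pos: [497.4, -230.7, 53.4]
eef_rot: [3.133, 0.215, 0.001]
contact_force: [0.1, -5.2, 4.1]
finger_gap: 13.8
```

Emit:
{"method": "send_rows", "body": {"increments": [{"travel": [-0.01,0.1,0],"turn": 0},{"travel": [0,0,0],"turn": 0}]}}

```text
time_s: 20.18
tcp_pos: [497.4, -230.6, 53.4]
eef_rot: [3.132, 0.214, 0.002]
contact_force: [-0.1, -7.5, 2.9]
finger_gap: 13.8
```

Emit:
{"method": "send_rows", "body": {"increments": [{"travel": [-0.01,0.1,0],"turn": 0},{"travel": [0,0,0],"turn": 0}]}}

```text
time_s: 20.42
tcp_pos: [497.3, -230.6, 53.4]
eef_rot: [3.131, 0.213, 0.003]
contact_force: [0.3, -8.3, 2.6]
finger_gap: 13.8
```

Emit:
{"method": "send_rows", "body": {"increments": [{"travel": [-0.01,0.1,0],"turn": 0},{"travel": [-0.01,0.1,0],"turn": 0},{"travel": [-0.01,0.1,0],"turn": 0},{"travel": [0,0,0],"turn": 0}]}}

```text
time_s: 20.92
tcp_pos: [497.3, -230.4, 53.4]
eef_rot: [3.127, 0.21, 0.004]
contact_force: [1.1, -14.6, -0.7]
finger_gap: 13.9
```

```bash
python3 - <<'E'
from h import *
s=sense(); print(s['tcp_pos'],s['eef_rot'],s['finger_gap'],s['contact_force'])
w=shot('wrist','w11');a=shot('scene','s11')
cv2.imwrite('pics/w11z.png',cv2.resize(w['pixels'][130:330,130:380],None,fx=3.2,fy=3))
cv2.imwrite('pics/s11z.png',cv2.resize(a['pixels'][180:330,180:380],None,fx=4,fy=4))
E
```

```text
[ 497.33020221 -230.44648397   53.44570063] [3.12715559 0.21035276 0.00449211] 13.883229027504504 [  1.12627327 -14.59677884  -0.69718857]
```

View pics/w11z.png

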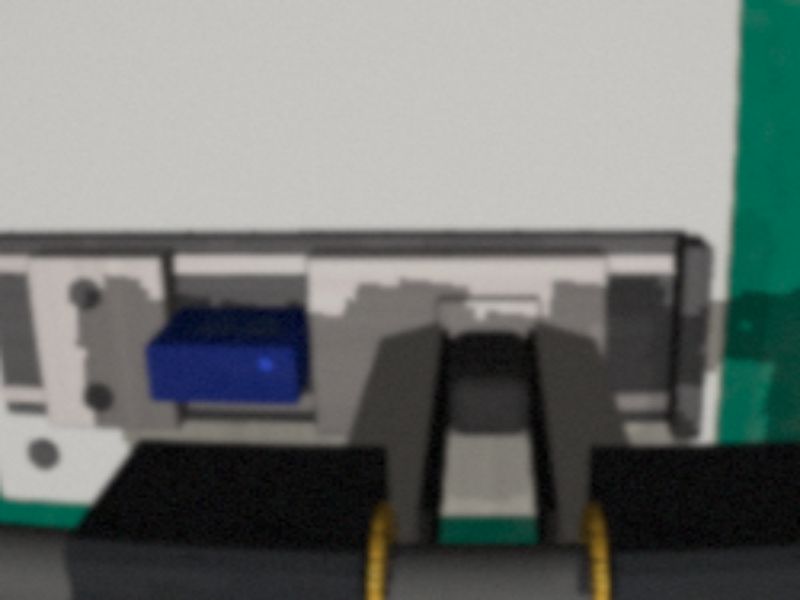

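View pics/s11z.png

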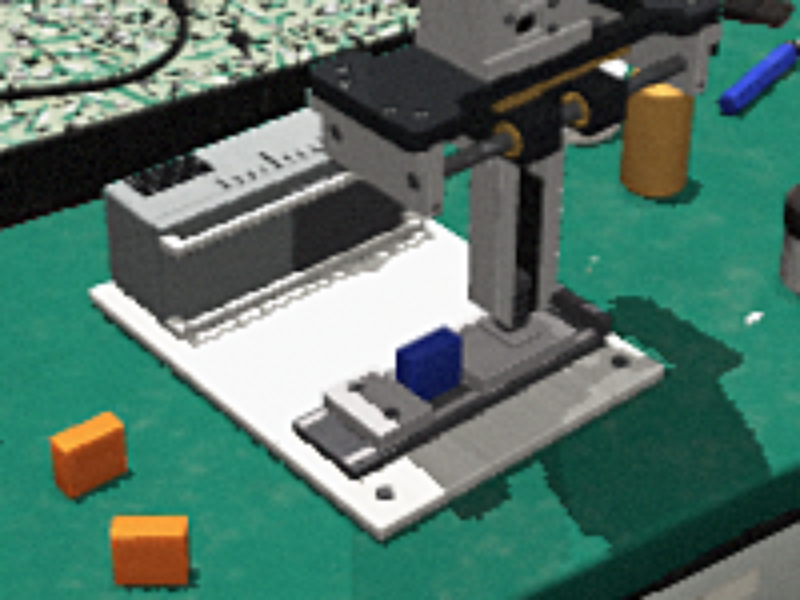

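Emit:
{"method": "send_rows", "body": {"increments": [{"travel": [0.03,-0.22,0],"turn": 0},{"travel": [0.03,-0.22,0],"turn": 0},{"travel": [0,0,0],"turn": 0}]}}

```text
time_s: 21.4
tcp_pos: [497.4, -230.6, 53.4]
eef_rot: [3.133, 0.214, 0.001]
contact_force: [-0.9, -6.2, 3.9]
finger_gap: 13.9
```

Emit:
{"method": "send_rows", "body": {"increments": [{"travel": [0,0,0],"turn": 0},{"travel": [0,0,0],"turn": 0},{"travel": [0,0,0],"turn": 0},{"travel": [0,0,1.0],"turn": 0},{"travel": [0,0,2.0],"turn": 0},{"travel": [0,0,2.0],"turn": 0},{"travel": [0,0,2.0],"turn": 0},{"travel": [0,0,1.5],"turn": 0}], "grip": -0.4}}

```text
time_s: 22.4
tcp_pos: [497.4, -229.2, 139.5]
eef_rot: [3.134, 0.216, 0.002]
contact_force: [0.9, -0.7, 0.6]
finger_gap: 28.3
```

Emit:
{"method": "send_rows", "body": {"increments": [{"travel": [1.5,0.2,0],"turn": 0},{"travel": [2.0,0.3,0],"turn": 0},{"travel": [2.0,0.3,0],"turn": 0},{"travel": [2.0,0.3,0],"turn": 0},{"travel": [2.0,0.3,0],"turn": 0},{"travel": [1.7,0.4,0],"turn": 0},{"travel": [0,0,0],"turn": 0},{"travel": [0,0,0],"turn": 0}], "grip": -0.15}}

```text
time_s: 23.4
tcp_pos: [608.5, -211.1, 137.3]
eef_rot: [-3.134, -0.216, 0.003]
contact_force: [-0.5, 0.7, 0.1]
finger_gap: 39.9
```

```bash
python3 - <<'E'
from h import *
s=sense(); print(s['tcp_pos'],s['eef_rot'],s['finger_gap'],s['contact_force'])
w=shot('wrist','w12');a=shot('scene','s12')
cv2.imwrite('pics/w12z.png',cv2.resize(w['pixels'][130:330,130:380],None,fx=3.2,fy=3))
cv2.imwrite('pics/s12z.png',cv2.resize(a['pixels'][180:330,180:380],None,fx=4,fy=4))
E
```

```text
[ 608.46404147 -211.14730596  137.31094805] [-3.13382691e+00 -2.15920040e-01  2.61060858e-03] 39.86935986224269 [-0.47766607  0.73580112  0.11864893]
```

View pics/w12.png

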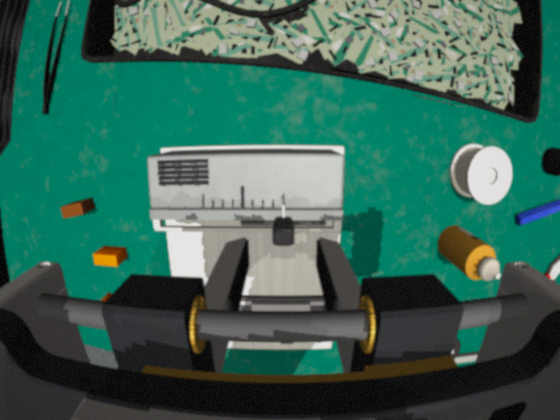

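View pics/s12z.png

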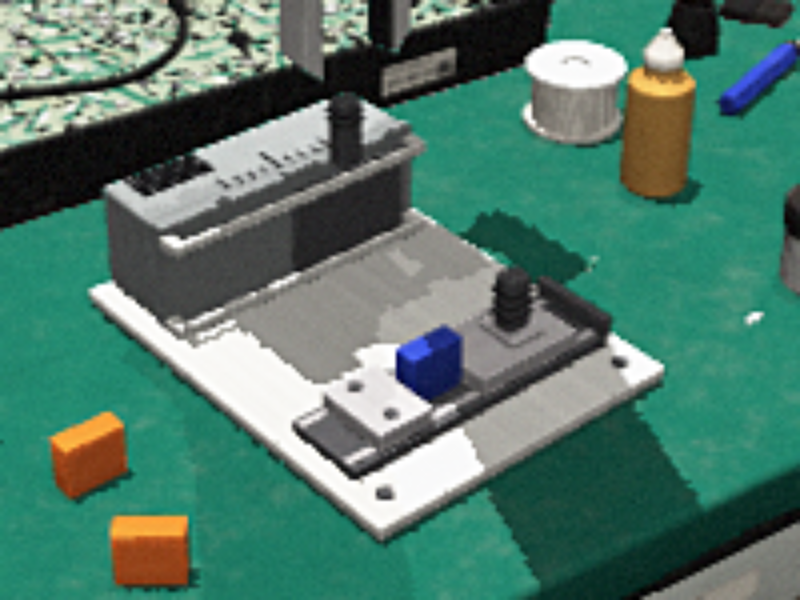

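Emit:
{"method": "send_rows", "body": {"increments": [{"travel": [0.01,0,-1.0],"turn": 0},{"travel": [0.02,0,-1.0],"turn": 0},{"travel": [0.02,0,-1.0],"turn": 0},{"travel": [0.02,0,-1.0],"turn": 0},{"travel": [0,0,-0.6],"turn": 0},{"travel": [0,0,-0.2],"turn": 0},{"travel": [0,0,0],"turn": 0}]}}

```text
time_s: 24.38
tcp_pos: [610.0, -211.3, 90.1]
eef_rot: [3.134, 0.216, 0.0]
contact_force: [-0.1, 0.2, -0.1]
finger_gap: 40.1
```

Emit:
{"method": "send_rows", "body": {"increments": [{"travel": [0,0,0],"turn": 0},{"travel": [0,0,0],"turn": 0},{"travel": [0,0,0],"turn": 0},{"travel": [0,0,0],"turn": 0},{"travel": [0,0,0],"turn": 0}], "grip": -1, "grip_force": 20}}

```text
time_s: 25.0
tcp_pos: [610.1, -211.4, 90.3]
eef_rot: [3.134, 0.216, 0.001]
contact_force: [0.6, -0.6, 2.7]
finger_gap: 13.8
```

```bash
python3 - <<'E'
from h import *
s=sense(); print(s['tcp_pos'],s['eef_rot'],s['finger_gap'],s['contact_force'])
w=shot('wrist','w13');a=shot('scene','s13')
cv2.imwrite('pics/s13z.png',cv2.resize(a['pixels'][180:330,180:380],None,fx=4,fy=4))
E
```

```text
[ 610.06861153 -211.44176576   90.29921472] [3.13384844e+00 2.15662773e-01 6.95176498e-04] 13.758418972297955 [ 0.64013382 -0.57141971  2.67076782]
```

View pics/s13z.png

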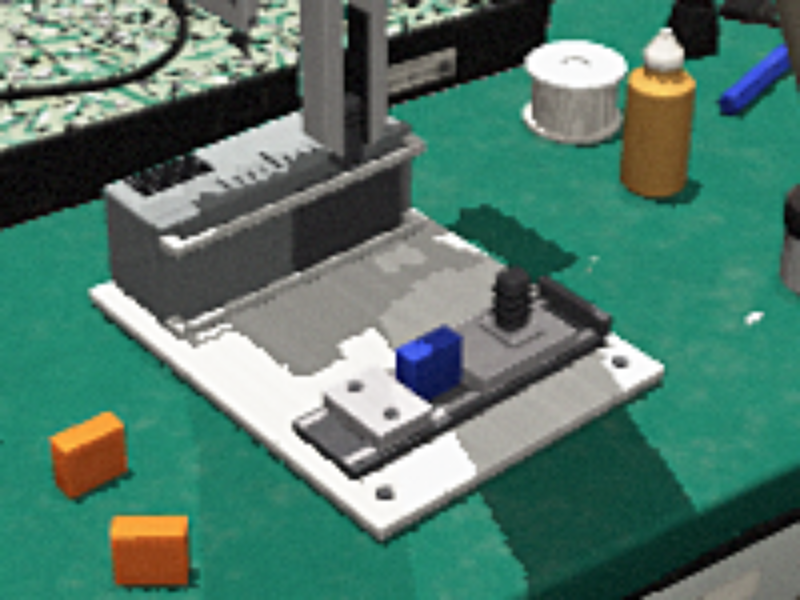

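Emit:
{"method": "send_rows", "body": {"increments": [{"travel": [0,0,0],"turn": 0},{"travel": [-0.05,0.4,0],"turn": 0},{"travel": [-0.06,0.4,0],"turn": 0},{"travel": [-0.06,0.4,0],"turn": 0},{"travel": [-0.06,0.4,0],"turn": 0},{"travel": [-0.05,0.4,0],"turn": 0},{"travel": [-0.06,0.4,0],"turn": 0},{"travel": [-0.06,0.4,0],"turn": 0}], "grip_force": 40}}

```text
time_s: 26.1
tcp_pos: [606.4, -184.8, 90.3]
eef_rot: [3.132, 0.215, 0.002]
contact_force: [3.1, -7.1, -0.1]
finger_gap: 13.7
```

Emit:
{"method": "send_rows", "body": {"increments": [{"travel": [-0.03,0.2,0],"turn": 0},{"travel": [0,0,0],"turn": 0},{"travel": [0,0,0],"turn": 0}]}}

```text
time_s: 26.48
tcp_pos: [606.2, -183.2, 90.3]
eef_rot: [3.131, 0.215, 0.002]
contact_force: [2.5, -6.5, -0.6]
finger_gap: 14.0
```

```bash
python3 - <<'E'
from h import *
for i in range(3):
    w=optics.get_image('wrist'); s=sense(); d=s['tcp_pos']-np.array([610.07,-211.44,90.3]); print(s['tcp_pos'],-.1376*d[0]+.9905*d[1],s['finger_gap'],s['contact_force'])
E
```

```text
[ 606.19125633 -183.19164172   90.29635196] 28.513714009468323 13.71058861536033 [ 2.02817778 -6.79866073 -0.13057768]
[ 606.18840715 -183.21200406   90.30030393] 28.49393715746339 13.807055589163355 [ 2.08892572 -6.91088243 -0.74708202]
[ 606.18464825 -183.18946401   90.29926751] 28.516780294281407 13.247672590455569 [ 1.50128771 -6.22158372 -0.8310594 ]
```

Another 1.5 mm is needed.

Emit:
{"method": "send_rows", "body": {"increments": [{"travel": [-0.02,0.16,0],"turn": 0},{"travel": [0,0,0],"turn": 0},{"travel": [0,0,0],"turn": 0},{"travel": [0,0,0],"turn": 0}]}}

```text
time_s: 27.12
tcp_pos: [606.0, -181.7, 90.3]
eef_rot: [3.131, 0.214, 0.003]
contact_force: [1.8, -7.6, -1.2]
finger_gap: 13.8
```

```bash
python3 - <<'E'
from h import *
v=np.load('v.npy')
w=shot('wrist','w14');a=shot('scene','s14')
for i in range(3):
    b=optics.get_image('top'); s=sense(); d=s['tcp_pos']-np.array([610.07,-211.44,90.3]); print(s['tcp_pos'],-.1376*d[0]+.9905*d[1],s['finger_gap'],s['contact_force'])
cv2.imwrite('pics/w14z.png',cv2.resize(w['pixels'][130:330,130:380],None,fx=3.2,fy=3))
cv2.imwrite('pics/s14z.png',cv2.resize(a['pixels'][180:330,180:380],None,fx=4,fy=4))
cv2.imwrite('pics/t14z.png',cv2.resize(b['pixels'][150:300,180:340],None,fx=5,fy=4))
E
```

```text
[ 606.00453313 -181.72386471   90.29846182] 29.993240248123136 14.206560880788608 [ 2.93702067 -7.47379233  0.09248616]
[ 606.0168065  -181.75528168   90.31472394] 29.960432918570966 13.740770823823526 [ 2.4969931  -7.82157884 -0.54026434]
[ 606.01010268 -181.72958751   90.32931436] 29.986805437652958 13.71770084273714 [ 2.0013875  -6.89974    -0.96742527]
```

View pics/w14z.png

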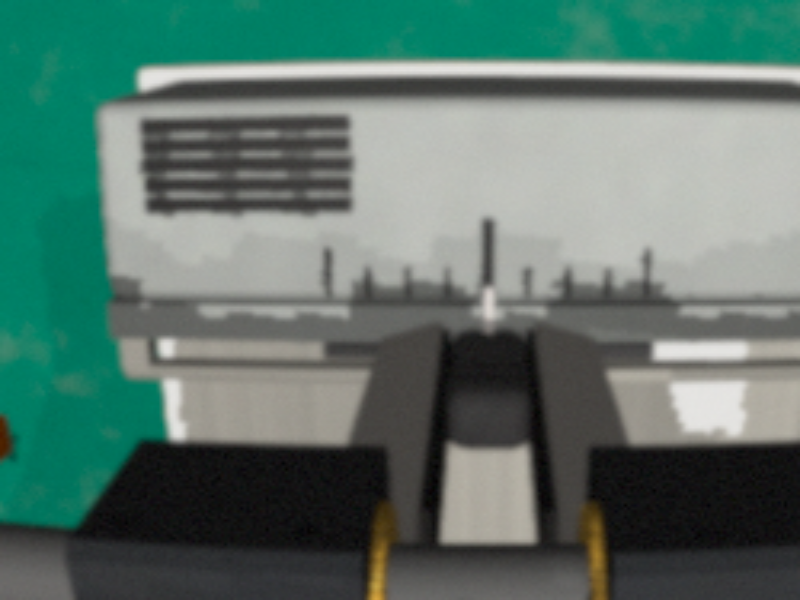

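View pics/s14z.png

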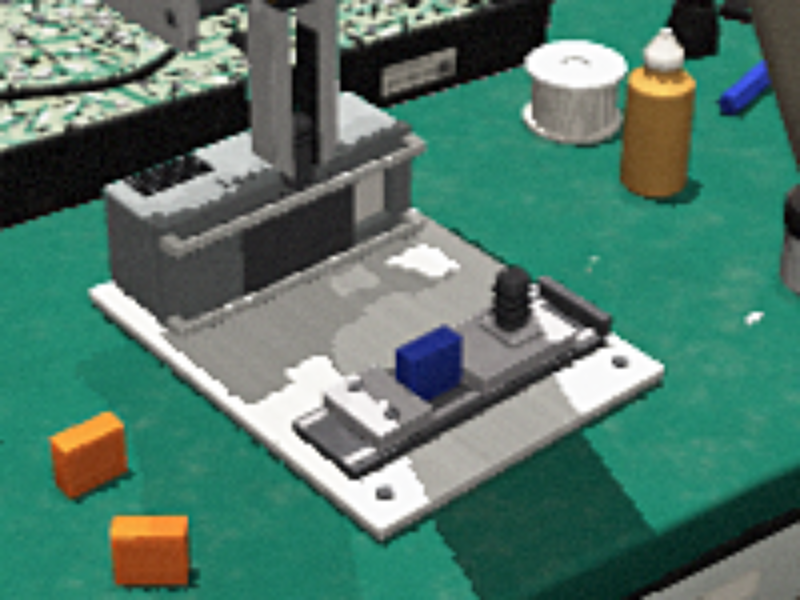

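View pics/t14z.png

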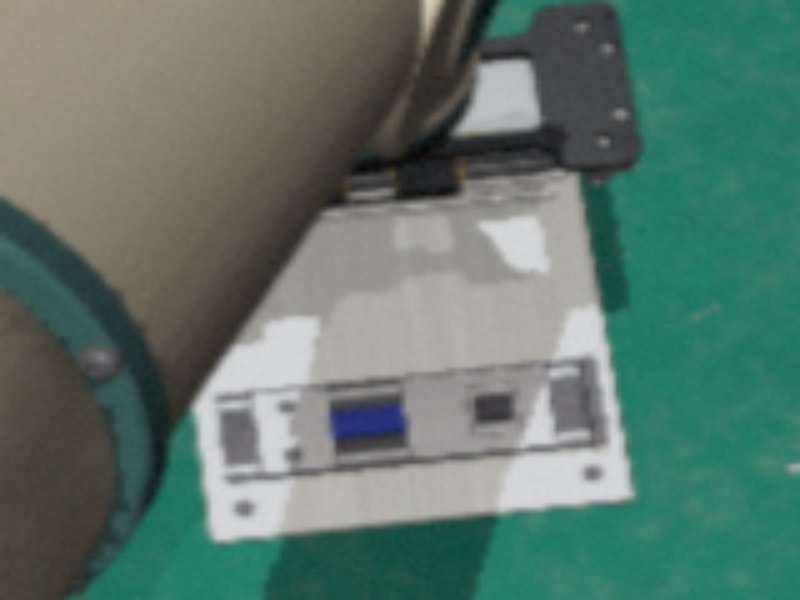

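```bash
python3 - <<'E'
from plant import *
print(bot.sign_off()); print(sense()['tcp_pos'])
E
```

```text
the job is handed in; nothing more can be done
None
the job is handed in; nothing more can be done
```

The job is done and handed in at about 27.5 s of the 58 s allowed.

**What I did:** I opened the jaw by about 32 mm and gave the blue relay a quarter turn. I stood it back on the bed midway along the jaw width and pushed the jaw shut on its length with about 15 N. Then I gripped the shutter post, slid it to half travel and kept hold of it.

**Last checks:**
- **Shutter:** In the wrist picture the pointer is in line with the long middle mark. The tool had moved 30.0 mm from the shut position, with about 7.5 N of spring force on it and the post still gripped.
- **Relay:** In the last scene and top pictures it stands upright between the jaws, broad face to the light box and centred. From the tool's travel, the jaw reads about 0.0155 m, which matches the expected 0.015 to 0.016. It stayed shut after I let go of its post.
- **Other things on the bench:** The look-alikes and the other objects were not touched.

No check failed or disagreed. At the start the relay sat about 4 mm off the jaw's middle, so I set the final position from the jaw's own centre line instead.

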